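# Angle the tube rack past the post into the loading dock

### The arm

A 7-joint arm with a two-finger parallel gripper is mounted at the origin on the work surface. World frame = base frame: x ahead of the robot, y to its left, z up, the work surface at z = 0. Lengths are in m, angles in rad, forces in N, time in s.
With the tool pointing down it reaches from about 0.4 to 0.85 m from the base axis. Payload 4.5 kg.
Tool frame: the origin (TCP) lies at the very end of the fingers, on their centre line; the grasp point (between the pads) lies 19 mm behind it (tcp_to_grasp is the z of the grasp point in the tool frame, in m); z points along the fingers, y is the line along which they close (so a half turn about z gives the same grasp; the last joint's range is limited). The gripper opens to 88 mm and grips with 3 to 60 N. Pads are 18 mm wide; open, the fingers measure 123 mm over their backs; the gripper's body (75 mm by 187 mm) begins 45 mm behind the grasp point.
Start: joints at [-1.069, 0.689, -0.195, 1.565, 0.157, 0.902, -0.215], TCP at [0.282, 0.558, 0.239] pointing down, gripper open.
Joint ranges: [-3.01, 3.01], [-0.46, 2.08], [-1.47, 1.51], [0.13, 2.56], [-1, 4.14], [0.04, 2.09], [-2.66, 2.66]. Speed limits (rad/s): [2.57, 2.57, 3.14, 3.14, 3.14, 3.14, 3.14].

### API

Orientations are given as a unit quaternion [x, y, z, w].
In Python, from plant import * gives the robot as it stands. The module is installed in compiled form; this text tells all that it offers.
- The arm moves only by the shell command python3 -m jog 'ROWS' [OPENING] [FORCE]. ROWS is JSON, a list that holds one entry, the list of rows, each a list of 6 numbers: the shift along the tool's x, y, z in m, then the turn, a rotation vector about the tool's x, y, z in rad. In form: [[[dx, dy, dz, ax, ay, az], ...]]. A call has 1 to 12 rows; each row shifts and turns the commanded pose from where the row before left it, along the tool's axes as they then stand; what a row does not reach is not made up. A row lasts 1/8 s, in which the tool goes at most 62.5 mm and 10.7 degrees, less where a joint would pass 70% of its speed; a pose out of reach is approached as far as the arm can. A call with a gripper value outside its range is refused whole. OPENING is the finger opening in m, from 0 to 0.0881, set as the call begins (- or left out, the last holds). The fingers move at their own pace and stop on an object; FORCE is the grip in N (left out, the last holds). Time passes only in rows, so rows that do not move let the fingers close. It gives the time, the measured TCP pose, the force, the opening and the grip force at its end, in the units of the state.
- get_state(): the state, without advancing time (a new reading comes with each control period).
- snapshot(name): name is "scene" or "top" or "wrist"; returns a dict with "frame" (480x640x3 uint8, red, green, blue), "mtx" (3x3 intrinsics, pixels), "D" ([k1, k2, p1, p2, k3] as OpenCV has them; the pictures are not rectified), "xyz" and "orientation" of the camera in the world; the wrist camera has in their place "mount" (4x4, takes a point from camera to tool coordinates, whose origin is the TCP and whose axes are the flange's). Camera axes: x right, y down, z forward; pixel columns grow to the right and rows downward; lengths in m; the calibration is good to about 2 mm. A picture is of the moment at which its call begins: read the wrist's pose just before it. There is no depth.
- finish_job(): hands the job in; it is judged then, once.
The state is a dict: "clock": time; "q": joint angles; "qd": joint speeds; "joint_torque": joint torques, N m; "tool_pos": TCP position; "eef_rot": TCP orientation; "contact_force": force on the tool from outside, world axes, zero at the start; "moment": the same for the moment, N m; "opening": opening from 0.0 (shut) to 1.0 (fully open); "finger_force": force on a finger pad.
Only numpy, scipy, OpenCV 4.12 (cv2) and the standard library are available. Lean on these libraries where they do the work, as an engineer would, in place of code of your own. Each camera call takes 0.05 s, during which the arm holds its last target. There are 200 camera calls.

### The job

Using the fingertips, push the long tube rack into the analyser's loading dock: work one end in behind the upright steel post first, then push the other end round until the whole rack lies between the two end walls with its long side against the back rail. Keep the rack standing flat on the table throughout (do not lift, carry or tip it), leave everything else on the table where it is, and finish with the robot clear.

Things in the scene. Friction and masses are not known exactly. Their poses are not given: they have to be found in the camera images.
- rack: long grey tube rack, loose: a solid block 36 mm wide (its x), 200 mm long (its y), 40 mm high, with a row of tube caps on top up to 52 mm above the table; one rigid piece, about 0.35 kg, the same either way round. Origin at the centre of its underside. It starts on the robot's side of the dock, turned up to about 0.45 rad either way
- rack_left_end (a point): centre of the rack's +y end face, 20 mm up
- rack_right_end (a point): centre of the rack's -y end face, 20 mm up
- dock: fixed loading dock, its place and yaw vary. Origin on the table, mid-length on the front face of its back rail; x points into its white housing (50 mm high) away from the robot, y along the rail. The bay is open to -x and has no floor plate. End walls 8 mm thick have inner faces at y = +-115 mm and run from the rail to x = -56 mm; rail and walls are dark metal, 30 mm high
- post: fixed upright steel post, 16 mm diameter, 56 mm high, before the bay at dock x = -64 mm and dock y = +75 or -75 mm (varies; a flat empty socket marks the other side). 56 mm is free between post and rail; 182 mm between post and the farther end wall, less than the rack's length. Origin at its foot, axes parallel to the dock's
- cup: white specimen jar, 52 mm across, 58 mm high, standing beside one end of the dock; leave alone
- vial: amber glass jar, 40 mm across, 55 mm high, beside the other end of the dock; leave alone
- mouse: black computer mouse, 105 x 60 x 34 mm; leave alone
- wash: white bottle, 64 mm across, 150 mm high; leave alone
- green_rack: green box of glass tubes, 70 x 120 mm, 86 mm high; leave alone
- marker: yellow marker pen with a blue cap, lying, 140 mm long; leave alone

How it is judged:
By the outcome, as a careful person would: the job done as asked, in the order asked, and still so for the second after the job is handed in, with the robot touching nothing.
It also fails if it takes over 72 s, if anything falls off the work surface, if the arm or the gripper's body presses on something with over 40 N, if the wrist force passes 120 N, or if a joint passes its speed limit or range.

## Working session

There is one attempt and no reset: what is moved stays moved. The work goes in short steps, Python scripts to look and compute and a shell command to move; the robot and the scene stay as the last step left them, time stands still between calls to the robot, and variables do not carry over. Pictures are saved under pics/ and viewed, at most 10 in all, crops included, and the job is handed in when it is done.

```bash
mkdir -p pics; python3 - <<'E'
from plant import *
import cv2,numpy as np
s=get_state();print({k:np.round(v,3) for k,v in s.items()})
for n in("scene","top"):
    d=snapshot(n);cv2.imwrite(f"pics/{n}0.png",d["frame"][...,::-1]);print(n,d["mtx"],d["D"],d["xyz"],d["orientation"])
    np.savez(f"{n}0.npz",**d)
E
```

```text
{'clock': np.float64(0.0), 'q': array([-1.069,  0.69 , -0.195,  1.566,  0.157,  0.902, -0.215]), 'qd': array([-0.   ,  0.002, -0.   ,  0.002, -0.002, -0.   ,  0.   ]), 'joint_torque': array([ 1.0000e-03, -5.2755e+01, -1.2670e+00, -1.5344e+01, -5.3000e-02,
        7.0000e-03,  0.0000e+00]), 'tool_pos': array([0.282, 0.557, 0.238]), 'eef_rot': array([ 0.232,  0.973, -0.001, -0.   ]), 'contact_force': array([ 0.018, -0.801, -0.261]), 'moment': array([ 0.013,  0.009, -0.016]), 'finger_force': np.float64(0.0), 'opening': np.float64(0.998)}
scene [[442.19454974   0.         323.45876328]
 [  0.         442.19454974 246.96113266]
 [  0.           0.           1.        ]] [-0.10379119  0.          0.          0.          0.        ] [ 1.19299845 -0.05316968  0.79628828] [ 0.71555454  0.61207472 -0.22478018 -0.25063939]
top [[496.32269492   0.         318.73343834]
 [  0.         496.32269492 247.58204768]
 [  0.           0.           1.        ]] [0.02522933 0.         0.         0.         0.        ] [0.37271259 0.02022561 1.15729352] [-0.70350276  0.70557004 -0.06708479  0.05248263]
```

View pics/top0.png

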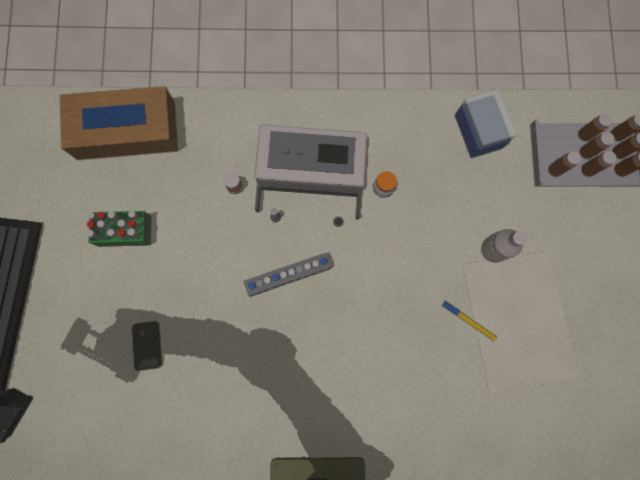

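View pics/scene0.png

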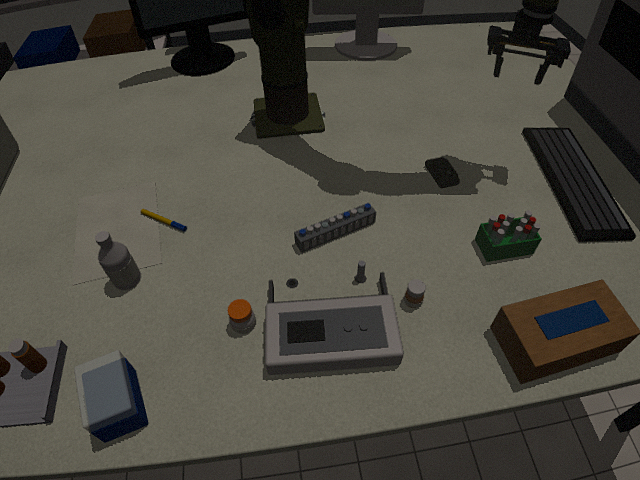

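The top view shows the rack near (290,273), left end nearer the robot. The dock rail is around (312,190) with walls at (259,197) and (360,205). The post is at (276,214), left (+y) side, and the empty socket is at (338,221). The white jar is at (234,183) and the amber one at (386,183). The scene view agrees. I'll crop for accurate pixels.

```bash
cat > h.py <<'E'
import cv2,numpy as np
from scipy.spatial.transform import Rotation as R
def cast(d,px,z):
    """pixel list -> world points on plane height z"""
    p=cv2.undistortPoints(np.array(px,float).reshape(-1,1,2),d["mtx"],np.array(d["D"])).reshape(-1,2)
    r=R.from_quat(d["orientation"]).apply(np.c_[p,np.ones(len(p))]);c=np.array(d["xyz"])
    return c+r*((z-c[2])/r[:,2:])
def proj(d,P):
    Rm=R.from_quat(d["orientation"]).inv();P=np.array(P,float).reshape(-1,3)
    return cv2.projectPoints(P,Rm.as_rotvec(),-Rm.apply(d["xyz"]),d["mtx"],np.array(d["D"]))[0].reshape(-1,2)
E
python3 - <<'E'
from h import *
d=np.load("top0.npz");f=d["frame"][...,::-1]
c=f[115:305,225:405];cv2.imwrite("pics/crop0.png",cv2.convertScaleAbs(cv2.resize(c,None,fx=4,fy=3.1,interpolation=2) if 0 else cv2.resize(c,None,fx=3.15,fy=3.15,interpolation=cv2.INTER_CUBIC),alpha=1.6))
E
```

```text
(no output)
```

View pics/crop0.png

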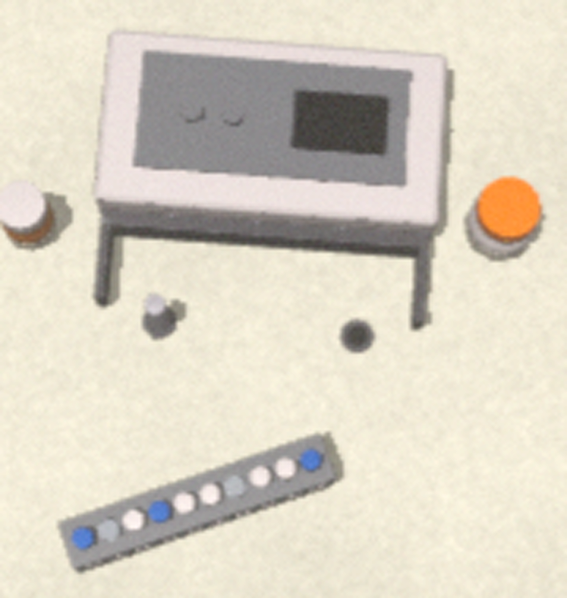

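The crop shows the wall tips at (102,298) and (418,322), the post top at (153,301), the socket at (357,335), and the rack's end caps at (83,538) and (311,460).

```bash
python3 - <<'E'
from h import *
d=np.load("top0.npz");u=lambda *p:np.array(p,float)/3.15+[225,115]
w=cast(d,u((102,298),(418,322)),.03);print("tips",w.round(3),np.linalg.norm(w[0]-w[1]))
po=cast(d,u((153,301)),.056);so=cast(d,u((357,335)),0);print("post",po.round(3),"sock",so.round(3),np.linalg.norm((po-so)[0,:2]))
c=cast(d,u((83,538),(311,460)),.052);print("caps",c.round(3),np.linalg.norm(c[0]-c[1]))
k=cast(d,u((60,522),(327,433)),.04);print("rack back corners",k.round(3),np.linalg.norm(k[0]-k[1]))
y=(w[0]-w[1])[:2]+(po-so)[0,:2];yaw=np.arctan2(-y[0],y[1])
ex=np.array([np.cos(yaw),np.sin(yaw)]);o1=w[:,:2].mean(0)+.056*ex;o2=(po+so)[0,:2]/2+.064*ex
print("dock yaw",yaw,o1,o2)
v=(c[0]-c[1])[:2];print("rack yaw",np.arctan2(-v[0],v[1]),"centre",c.mean(0)[:2])
v=(k[0]-k[1])[:2];ry=np.arctan2(-v[0],v[1]);print(ry,k.mean(0)[:2]-.018*np.array([np.cos(ry),np.sin(ry)]))
ry=c=None
print("cup/vial",cast(d,u((509,207)),.058),cast(d,u((25,207)),.055))
from plant import *
s=get_state();print(R.from_quat(s["eef_rot"]).as_matrix().round(3))
E
```

```text
tips [[ 0.655  0.139  0.03 ]
 [ 0.637 -0.095  0.03 ]] 0.23437769204701908
post [[0.647 0.099 0.056]] sock [[ 0.634 -0.051  0.   ]] 0.15122868365947406
caps [[ 0.476  0.147  0.052]
 [ 0.531 -0.014  0.052]] 0.17053243393591533
rack back corners [[ 0.488  0.165  0.04 ]
 [ 0.552 -0.026  0.04 ]] 0.20183123074383824
dock yaw -0.07952402594973879 [0.7020204  0.01756261] [0.70410529 0.01890739]
rack yaw 0.33015274049156823 centre [0.50328662 0.06643211]
0.32326555740035284 [0.50324781 0.06364894]
cup/vial [[ 0.71679055 -0.160163    0.058     ]] [[0.71708373 0.19320151 0.055     ]]
[[-0.893  0.451 -0.001]
 [ 0.451  0.893 -0.002]
 [-0.    -0.002 -1.   ]]
```

```bash
cat >> h.py <<'E'
from plant import *
def go(x,y,z,deg):
    "print delta in present tool axes, and turn about tool z (deg = world heading of tool x)"
    s=get_state();M=R.from_quat(s["eef_rot"]).as_matrix();h=np.degrees(np.arctan2(M[1,0],M[0,0]))
    t=(h-deg+180)%360-180
    print("t",round(float(s["clock"]),2),"tcp",s["tool_pos"].round(4),"head",round(h,1),"F",s["contact_force"].round(1))
    print(" shift tool",(M.T@(np.array([x,y,z])-s["tool_pos"])).round(4),"turn az",round(np.radians(t),3))
O=np.array([.703,.018]);YAW=-.08
ex=np.array([np.cos(YAW),np.sin(YAW)]);ey=np.array([-ex[1],ex[0]])
d2w=lambda x,y:O+x*ex+y*ey
w2d=lambda p:np.array([(np.array(p)[:2]-O)@ex,(np.array(p)[:2]-O)@ey])
E
python3 -c "
from h import *
go(.463,.182,.10,108.9)"
```

```text
t 0.1 tcp [0.2816 0.5573 0.238 ] head 153.2 F [-0.2 -0.4  0.4]
 shift tool [-0.3311 -0.253   0.1384] turn az 0.773
```

```bash
python3 -m jog '[[[-0.0414,-0.0316,0.0173,0,0,0],[-0.0414,-0.0316,0.0173,0,0,0],[-0.0414,-0.0316,0.0173,0,0,0],[-0.0414,-0.0316,0.0173,0,0,0],[-0.0414,-0.0316,0.0173,0,0,0],[-0.0414,-0.0316,0.0173,0,0,0],[-0.0414,-0.0316,0.0173,0,0,0],[-0.0414,-0.0316,0.0173,0,0,0],[0,0,0,0,0,0.18],[0,0,0,0,0,0.18],[0,0,0,0,0,0.18],[0,0,0,0,0,0.18]]]' 0; python3 -c "
from h import *
go(.463,.182,.010,108.9)"
```

```text
clock: 1.6
tool_pos: [0.4633, 0.1829, 0.1001]
eef_rot: [0.562, 0.827, -0.0, -0.0]
contact_force: [-0.2, -0.2, -0.3]
opening: 0.004
finger_force: 0.0
t 1.6 tcp [0.4633 0.1829 0.1001] head 111.6 F [-0.2 -0.2 -0.3]
 shift tool [-0.0007 -0.0006  0.0901] turn az 0.047
```

```bash
python3 -m jog '[[[0,0,0.04,0,0,0.047],[0,0,0.03,0,0,0],[0,0,0.018,0,0,0],[0,0,0,0,0,0],[-0.012,0,0,0,0,0],[-0.012,0,0,0,0,0],[-0.012,0,0,0,0,0],[-0.012,0,0,0,0,0],[-0.012,0,0,0,0,0],[0,0,0,0,0,0]]]'; python3 - <<'E'
from h import *
go(.463,.182,.010,108.9)
d=snapshot("top");cv2.imwrite("pics/t1.png",cv2.resize(d["frame"][100:330,190:430,::-1],None,fx=2.5,fy=2.5))
E
```

```text
clock: 2.85
tool_pos: [0.4838, 0.124, 0.0123]
eef_rot: [0.58, 0.815, -0.001, 0.001]
contact_force: [-0.5, -1.1, -0.5]
opening: 0.006
finger_force: 0.0
t 2.85 tcp [0.4838 0.124  0.0123] head 109.1 F [-0.5 -1.1 -0.5]
 shift tool [ 0.0616 -0.0007  0.0022] turn az 0.003
```

View pics/t1.png

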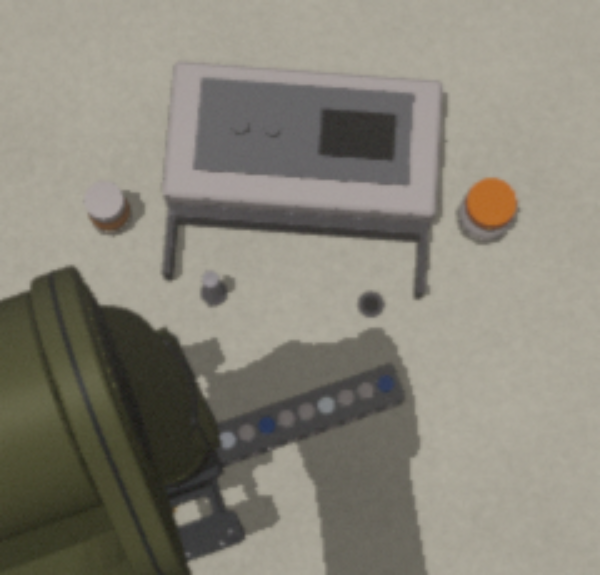

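The rack is being pushed straight along its axis, with its right cap now at crop pixel (386,383). I'll carry on.

```bash
python3 -m jog '[[[-0.011,0,0,0,0,0],[-0.011,0,0,0,0,0],[-0.011,0,0,0,0,0],[-0.011,0,0,0,0,0],[-0.011,0,0,0,0,0],[-0.008,0,0,0,0,0],[0.015,0,0,0,0,0],[0.02,0,-0.03,0,0,0],[0.05,0,-0.03,0,0,0],[0.05,0,-0.03,0,0,0],[0,0,0,0,0,0]]]'; cat >> h.py <<'E'
def rack(d):
    "rack centre and yaw from blue caps in a top view"
    f=d["frame"].copy();h=cv2.cvtColor(f,cv2.COLOR_RGB2HSV)
    m=cv2.inRange(h,(100,90,30),(125,255,255));n,_,st,c=cv2.connectedComponentsWithStats(m)
    k=[i for i in range(1,n) if 12<st[i,4]<120 and 230<c[i,0]<430 and 150<c[i,1]<330]
    P=cast(d,c[k],.052)[:,:2];P=P[np.argsort(P[:,1])];print("blue",c[k].round(1).tolist(),"gaps",[round(float(np.linalg.norm(a-b)),4) for a,b in zip(P,P[1:])])
    v=P[-1]-P[0];return P,np.arctan2(-v[0],v[1])
E
python3 - <<'E'
from h import *
print(*rack(np.load("top0.npz")))
d=snapshot("top");cv2.imwrite("pics/t2.png",d["frame"][...,::-1]);P,y=rack(d);print(P,y,P[[0,-1]].mean(0))
E
```

```text
clock: 4.28
tool_pos: [0.4582, 0.2014, 0.1043]
eef_rot: [0.575, 0.818, 0.003, -0.001]
contact_force: [0.6, -0.4, -0.2]
opening: 0.006
finger_force: 0.0
blue [[323.3, 260.6], [275.1, 276.9], [251.0, 285.3]] gaps [0.114, 0.0564]
[[ 0.53199666 -0.01329576]
 [ 0.49525636  0.09458154]
 [ 0.47682421  0.14788901]] 0.3297926852485208
blue [[369.6, 244.1], [322.3, 260.4], [298.6, 268.8]] gaps [0.1137, 0.0565]
[[ 0.56960075 -0.11843439]
 [ 0.53247266 -0.01092513]
 [ 0.51341404  0.04224753]] 0.3363867121668307 [ 0.5415074  -0.03809343]
```

```bash
python3 -c "
from h import *
go(.5415,-.038,.09,109.3)"
```

```text
t 4.33 tcp [0.4586 0.1978 0.1033] head 109.6 F [ 0.3 -0.8  0.1]
 shift tool [-0.25   -0.001   0.0128] turn az 0.005
```

```bash
python3 -m jog '[[[-0.05,0,0.0026,0,0,0],[-0.05,0,0.0026,0,0,0],[-0.05,0,0.0026,0,0,0],[-0.05,0,0.0026,0,0,0],[-0.05,-0.001,0.0024,0,0,0.005],[0,0,0,0,0,0],[0,0,0,0,0,0]]]' 0.062; python3 -c "
from h import *
go(.5415,-.038,.012,109.3)"
```

```text
clock: 5.2
tool_pos: [0.54, -0.0422, 0.0888]
eef_rot: [0.581, 0.814, -0.0, -0.001]
contact_force: [-0.7, 0.9, -0.1]
opening: 0.703
finger_force: 0.0
t 5.2 tcp [ 0.54   -0.0422  0.0888] head 108.9 F [-0.7  0.9 -0.1]
 shift tool [0.0034 0.0029 0.0768] turn az -0.007
```

```bash
python3 -m jog '[[[0.003,0.003,0.02,0,0,-0.007],[0,0,0.03,0,0,0],[0,0,0.027,0,0,0],[0,0,0,0,0,0]]]'; python3 -m jog '[[[0,0,0,0,0,0],[0,0,0,0,0,0],[0,0,0,0,0,0],[0,0,0,0,0,0]]]' 0.039 3;  python3 -c "
from h import *
q=get_state()['q'];print(q.round(2))
L=75
c=d2w(-.058-.375*L/1000,.009-.927*L/1000);print(c)
go(*c,.012,np.degrees(YAW-.384)+90)"
```

```text
clock: 5.7
tool_pos: [0.5408, -0.0363, 0.0109]
eef_rot: [0.577, 0.817, -0.001, -0.002]
contact_force: [-0.6, -0.7, 0.4]
opening: 0.702
finger_force: 0.0
clock: 6.2
tool_pos: [0.5427, -0.0385, 0.013]
eef_rot: [0.578, 0.816, -0.0, 0.0]
contact_force: [-1.6, -1.1, 1.1]
opening: 0.444
finger_force: 0.5
[ 0.02  0.95 -0.06  1.94  0.2   0.25  0.13]
[ 0.61231362 -0.03544877]
t 6.2 tcp [ 0.5427 -0.0385  0.013 ] head 109.4 F [-1.6 -1.1  1.1]
 shift tool [-0.0202  0.0667  0.001 ] turn az 0.802
```

```bash
python3 -m jog '[[[0,0,0,0,0,0.08],[0,0,0,0,0,0.08],[0,0,0,0,0,0.08],[0,0,0,0,0,0.08],[0,0,0,0,0,0.08],[0,0,0,0,0,0.08],[0,0,0,0,0,0.08],[0,0,0,0,0,0.08],[0,0,0,0,0,0.08],[0,0,0,0,0,0.082],[0,0,0,0,0,0]]]';  python3 -m jog '[[[0,0.01,0,0,0,0],[0,0.01,0,0,0,0],[0,0.01,0,0,0,0],[0,0.01,0,0,0,0],[0,0.01,0,0,0,0],[0,0.008,0,0,0,0],[0,0,0,0,0,0]]]';python3 -m jog '[[[0,0,0,0,0,0],[0,0,0,0,0,0],[0,0,0,0,0,0],[0,0,-0.03,0,0,0],[0,0,-0.04,0,0,0],[0,0,-0.03,0,0,0],[-0.055,0,0,0,0,0],[-0.055,0,0,0,0,0],[-0.055,0,0,0,0,0],[-0.05,0,0,0,0,0],[0,0,0,0,0,0]]]' 0.06; cat >>h.py <<'E'
def look(name):
    d=snapshot("top");cv2.imwrite(f"pics/{name}.png",cv2.resize(d["frame"][130:330,210:430,::-1],None,fx=2.7,fy=2.7))
    P,y=rack(d);c=w2d(P[[0,-1]].mean(0));print("rack world",P[[0,-1]].mean(0).round(4),"yaw",y.round(3),"dock",c.round(4),"theta",np.degrees(y-YAW).round(1))
    th=YAW-y;u=np.array([np.sin(th),np.cos(th)]);n=np.array([np.cos(th),-np.sin(th)])
    for a in(1,-1):print("end",a,"front",(c+.1*a*u+.018*n).round(4),"rear",(c+.1*a*u-.018*n).round(4))
    print("rear gap to post",(-(np.array([-.064,.075])-c)@n-.026).round(4))
    return P[[0,-1]].mean(0),y
E
python3 - <<'E'
from h import *
look("t3")
go(.6,0,.1,63.4)
E
```

```text
clock: 7.58
tool_pos: [0.5432, -0.0382, 0.0126]
eef_rot: [0.851, 0.526, 0.0, 0.0]
contact_force: [0.6, -0.4, 0.3]
opening: 0.439
finger_force: 0.2
clock: 8.45
tool_pos: [0.5966, -0.0654, 0.0126]
eef_rot: [0.851, 0.525, 0.001, 0.001]
contact_force: [-0.4, -0.3, 0.3]
opening: 0.445
finger_force: 0.0
clock: 9.82
tool_pos: [0.4953, -0.2622, 0.1128]
eef_rot: [0.853, 0.522, -0.002, 0.001]
contact_force: [0.9, 1.1, -1.0]
opening: 0.682
finger_force: 0.0
blue [[310.8, 218.7], [333.8, 228.2], [380.4, 247.3]] gaps [0.114, 0.0569]
rack world [ 0.5953 -0.064 ] yaw -0.398 dock [-0.1008 -0.0903] theta -18.2
end 1 front [-0.0524 -0.001 ] rear [-0.0866  0.0103]
end -1 front [-0.1149 -0.1909] rear [-0.1491 -0.1797]
rear gap to post -0.0092
t 9.88 tcp [ 0.4973 -0.2588  0.1126] head 63.2 F [ 0.4  1.3 -0.1]
 shift tool [ 0.2773 -0.0252  0.0124] turn az -0.004
```

```bash
python3 -c "
from h import *
go(.5953,-.064,.09,67.2)"
```

```text
t 9.88 tcp [ 0.4973 -0.2588  0.1126] head 63.2 F [ 0.4  1.3 -0.1]
 shift tool [ 0.2181 -0.0005  0.0224] turn az -0.071
```

```bash
python3 -m jog '[[[0.0545,0,0,0,0,0],[0.0545,0,0,0,0,0],[0.0545,0,0,0,0,0],[0.0545,0,0,0,0,-0.071],[0,0,0.02,0,0,0],[0,0,0,0,0,0]]]'; python3 -c "
from h import *
go(.5953,-.064,.012,67.2)"
```

```text
clock: 10.62
tool_pos: [0.5952, -0.0587, 0.0913]
eef_rot: [0.83, 0.557, -0.001, -0.001]
contact_force: [-0.1, 0.2, -0.3]
opening: 0.679
finger_force: 0.0
t 10.62 tcp [ 0.5952 -0.0587  0.0913] head 67.7 F [-0.1  0.2 -0.3]
 shift tool [-0.0049  0.0023  0.0793] turn az 0.009
```

```bash
python3 -m jog '[[[-0.004,0.002,0.02,0,0,0.008],[0,0,0.03,0,0,0],[0,0,0.029,0,0,0],[0,0,0,0,0,0]]]'; python3 -m jog '[[[0,0,0,0,0,0],[0,0,0,0,0,0],[0,0,0,0,0,0],[0,0.005,0,0,0,0],[0,0.005,0,0,0,0],[0,0.005,0,0,0,0],[0,0,0,0,0,0],[0,0,0,0,0,0]]]' 0.039 3;python3 -m jog '[[[0,0,0,0,0,0],[0,0,0,0,0,0],[0,0,0,0,0,0],[0,0,-0.03,0,0,0],[0,0,-0.04,0,0,0],[0,0,-0.03,0,0,0],[-0.055,0,0,0,0,0],[-0.055,0,0,0,0,0],[-0.055,0,0,0,0,0],[-0.05,0,0,0,0,0],[0,0,0,0,0,0]]]' 0.06
python3 - <<'E'
from h import *
look("t4")
go(.6,0,.1,67.2)
E
```

```text
clock: 11.12
tool_pos: [0.5942, -0.0669, 0.0113]
eef_rot: [0.834, 0.551, -0.002, -0.001]
contact_force: [-0.5, -0.8, 0.6]
opening: 0.683
finger_force: 0.0
clock: 12.12
tool_pos: [0.6109, -0.0721, 0.0134]
eef_rot: [0.834, 0.552, 0.0, 0.001]
contact_force: [-1.3, 1.8, 0.3]
opening: 0.441
finger_force: 0.6
clock: 13.5
tool_pos: [0.5241, -0.277, 0.114]
eef_rot: [0.836, 0.548, -0.001, 0.003]
contact_force: [-0.7, -0.1, -0.4]
opening: 0.681
finger_force: 0.0
blue [[313.5, 212.5], [336.5, 222.5], [382.7, 241.3]] gaps [0.1133, 0.0574]
rack world [ 0.6095 -0.07  ] yaw -0.404 dock [-0.0862 -0.0952] theta -18.6
end 1 front [-0.0373 -0.0061] rear [-0.0714  0.0053]
end -1 front [-0.1009 -0.1957] rear [-0.1351 -0.1842]
rear gap to post 0.0072
t 13.55 tcp [ 0.5259 -0.2732  0.1139] head 66.7 F [1.4 0.9 0.6]
 shift tool [ 0.2803 -0.0398  0.0133] turn az -0.008
```

```bash
python3 -m jog '[[[0.03,0,0,0,0,0],[0.03,0,0,0,0,0],[0.03,0,0.02,0,0,-0.003],[0,0,0,0,0,0],[0,0,0,0,0,0]]]' 0; python3 -c "
from h import *
go(.562,-.181,.012,66.85)"
```

```text
clock: 14.18
tool_pos: [0.5618, -0.1871, 0.0938]
eef_rot: [0.833, 0.554, 0.0, 0.001]
contact_force: [-0.3, -0.3, -0.8]
opening: 0.139
finger_force: 0.0
t 14.18 tcp [ 0.5618 -0.1871  0.0938] head 67.2 F [-0.3 -0.3 -0.8]
 shift tool [ 0.0057 -0.0023  0.0818] turn az 0.007
```

```bash
python3 -m jog '[[[0,-0.002,0.025,0,0,0.006],[0,0,0.03,0,0,0],[0,0,0.027,0,0,0],[0,0,0,0,0,0],[0.012,0,0,0,0,0],[0.012,0,0,0,0,0],[0.012,0,0,0,0,0],[0.012,0,0,0,0,0],[0.012,0,0,0,0,0],[0.012,0,0,0,0,0],[0,0,0,0,0,0]]]' 0
python3 - <<'E'
from h import *
go(.562,-.181,.012,66.85)
look("t5")
E
```

```text
clock: 15.55
tool_pos: [0.5887, -0.1171, 0.0113]
eef_rot: [0.834, 0.552, 0.001, -0.001]
contact_force: [0.1, 0.1, 0.2]
opening: 0.005
finger_force: 0.0
t 15.55 tcp [ 0.5887 -0.1171  0.0113] head 67.0 F [0.1 0.1 0.2]
 shift tool [-0.0692  0.0004 -0.0009] turn az 0.003
blue [[288.7, 202.9], [311.5, 212.5]] gaps [0.0569]
rack world [0.6543 0.0391] yaw -0.408 dock [-0.0502  0.0172] theta -18.8
end 1 front [-0.001   0.1061] rear [-0.0351  0.1176]
end -1 front [-0.0654 -0.0833] rear [-0.0995 -0.0717]
rear gap to post 0.0056
```

View pics/t5.png

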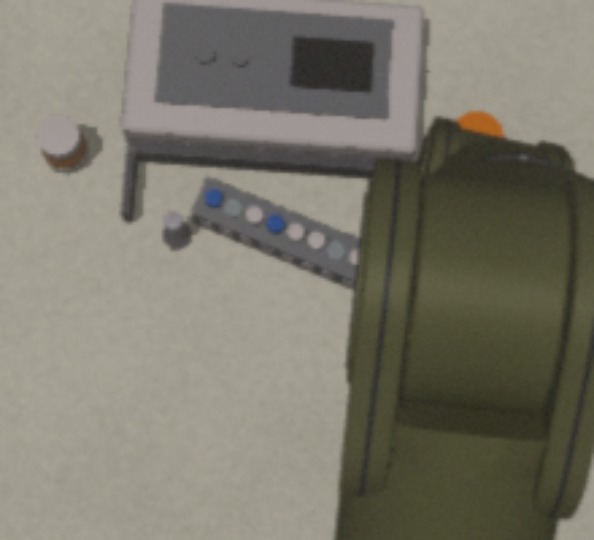

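The rack is heading into the gap, in line with the opening between the post at (177,230) and the rail. Only two blue caps are visible, because the right one is hidden under the arm. Corrected for that, the left front corner is at dock (-19,52) mm, with about 5.6 mm clearance to the post.

```bash
python3 -m jog '[[[0.011,0,0,0,0,0],[0.011,0,0,0,0,0],[0.011,0,0,0,0,0],[0.011,0,0,0,0,0],[0,0,0,0,0,0],[-0.015,0,0,0,0,0],[-0.01,0,-0.02,0,0,0],[-0.02,0,-0.04,0,0,0],[-0.04,0,-0.03,0,0,0],[-0.05,0,0,0,0,0],[-0.05,0,0,0,0,0],[0,0,0,0,0,0]]]'
python3 - <<'E'
from h import *
look("t6")
go(.562,-.181,.1,66.85)
E
```

```text
clock: 17.1
tool_pos: [0.5288, -0.2574, 0.1033]
eef_rot: [0.838, 0.546, -0.002, 0.002]
contact_force: [0.5, -0.2, -0.4]
opening: 0.006
finger_force: 0.0
blue [[271.2, 195.5], [293.9, 204.9], [339.7, 224.0]] gaps [0.1136, 0.0566]
rack world [0.6496 0.0271] yaw -0.404 dock [-0.054   0.0048] theta -18.6
end 1 front [-0.005   0.0939] rear [-0.0391  0.1054]
end -1 front [-0.0688 -0.0957] rear [-0.1029 -0.0842]
rear gap to post 0.0059
t 17.15 tcp [ 0.5307 -0.2536  0.103 ] head 66.5 F [0.5 1.6 0.2]
 shift tool [ 0.0791 -0.0003  0.0028] turn az -0.007
```

View pics/t6.png

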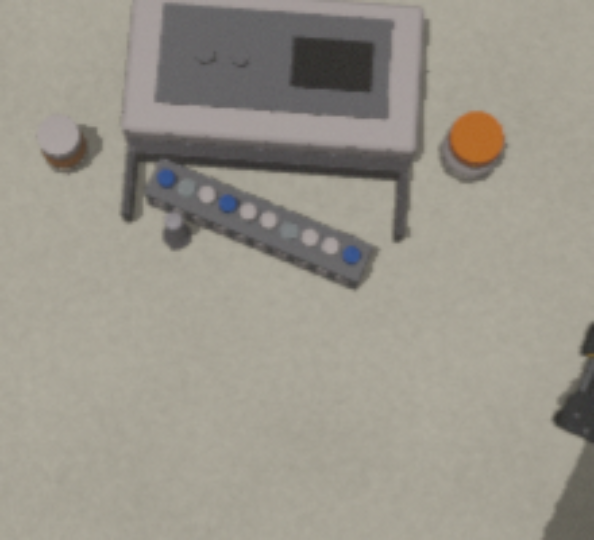

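The rack's left end, at (160,180), is now behind the post at (177,230). The right end is at (355,265) and clear of the right wall, so next I swing that end in.

```bash
python3 -c "
from h import *
a=d2w(-.125,-.056);b=d2w(-.0535,-.075);print(a,b)
go(*a,.1,66.85);go(*a,.012,66.85);go(*b,.012,85.4)"
```

```text
[ 0.57392456 -0.02783156] [ 0.64367751 -0.05248469]
t 17.15 tcp [ 0.5307 -0.2536  0.103 ] head 66.5 F [0.5 1.6 0.2]
 shift tool [ 0.2243 -0.0504  0.0025] turn az -0.007
t 17.15 tcp [ 0.5307 -0.2536  0.103 ] head 66.5 F [0.5 1.6 0.2]
 shift tool [ 0.2245 -0.0506  0.0905] turn az -0.007
t 17.15 tcp [ 0.5307 -0.2536  0.103 ] head 66.5 F [0.5 1.6 0.2]
 shift tool [0.2297 0.0232 0.0906] turn az -0.33
```

```bash
python3 -m jog '[[[0.045,-0.011,0,0,0,0],[0.045,-0.011,0,0,0,0],[0.045,-0.011,0,0,0,0],[0.045,-0.011,0,0,0,0],[0.044,-0.010,0,0,0,0],[0,0,0.03,0,0,0],[0,0,0.03,0,0,0],[0,0,0.03,0,0,0],[0,0,0,0,0,0]]]'; python3 -c "
from h import *
b=d2w(-.0535,-.075)
go(*b,.012,85.4)"
```

```text
clock: 18.27
tool_pos: [0.5694, -0.0209, 0.0104]
eef_rot: [0.834, 0.552, -0.001, -0.002]
contact_force: [-0.3, 0.2, 0.2]
opening: 0.006
finger_force: 0.0
t 18.27 tcp [ 0.5694 -0.0209  0.0104] head 66.9 F [-0.3  0.2  0.2]
 shift tool [ 0.0001  0.0807 -0.0019] turn az -0.322
```

```bash
python3 -m jog '[[[0,0.01,0,0,0,0],[0,0.007,0,0,0,0],[0,0.007,0,0,0,-0.04],[0,0.007,0,0,0,-0.04],[0,0.007,0,0,0,-0.04],[0,0.007,0,0,0,-0.04],[0,0.007,0,0,0,-0.04],[0,0.006,0,0,0,-0.04],[0,0.006,0,0,0,-0.04],[0,0.005,0,0,0,-0.04],[0,0,0,0,0,0]]]'; python3 - <<'E'
from h import *
b=d2w(-.0535,-.075)
go(*b,.012,85.4);print(w2d(get_state()["tool_pos"]))
look("t7")
E
```

```text
clock: 19.65
tool_pos: [0.6375, -0.0428, 0.0116]
eef_rot: [0.736, 0.677, 0.001, 0.0]
contact_force: [0.6, 0.0, 0.2]
opening: 0.006
finger_force: 0.0
t 19.65 tcp [ 0.6375 -0.0428  0.0116] head 85.2 F [0.6 0.  0.2]
 shift tool [-0.0091  0.007  -0.0004] turn az -0.003
[-0.06046356 -0.06587677]
blue [[267.2, 195.9], [291.6, 197.7]] gaps [0.0561]
rack world [0.6799 0.0866] yaw -0.073 dock [-0.0285  0.0665] theta 0.4
end 1 front [-0.0112  0.1667] rear [-0.0472  0.1664]
end -1 front [-0.0098 -0.0333] rear [-0.0458 -0.0336]
rear gap to post 0.0095
```

View pics/t7.png

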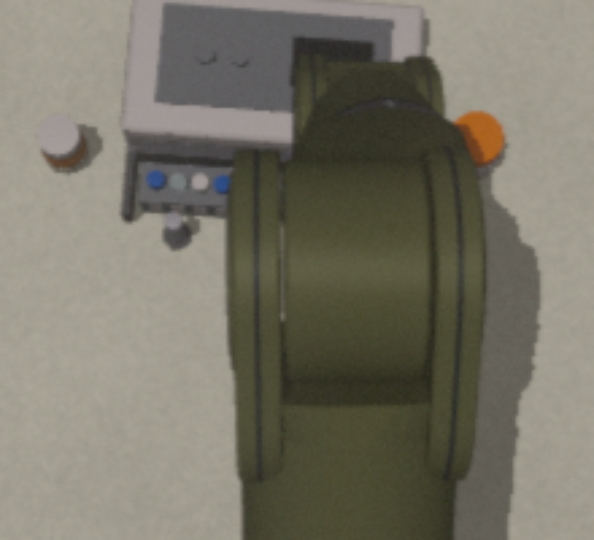

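The rack is parallel to the rail now, caps at (157,180) and (222,184), and about 10 mm off it. I'll push at mid-length to seat it.

```bash
python3 -m jog '[[[0,-0.01,0,0,0,0],[0.036,0,0,0,0,0],[0.036,0,0,0,0,0],[0,0.006,0,0,0,0],[0,0.005,0,0,0,0],[0,0.005,0,0,0,0],[0,0.004,0,0,0,0],[0,0.002,0,0,0,0],[0,0,0,0,0,0]]]'; python3 - <<'E'
from h import *
b=d2w(-.0535,.005)
go(*b,.012,85.4);print(w2d(get_state()["tool_pos"]))
look("t8")
E
```

```text
clock: 20.82
tool_pos: [0.6516, 0.0265, 0.0114]
eef_rot: [0.737, 0.676, -0.002, -0.002]
contact_force: [-8.2, 0.1, 6.9]
opening: 0.01
finger_force: 4.4
t 20.82 tcp [0.6516 0.0265 0.0114] head 85.1 F [-8.2  0.1  6.9]
 shift tool [ 0.0007 -0.0016 -0.0006] turn az -0.005
[-0.05187566  0.0043315 ]
blue [[341.9, 197.4]] gaps []
rack world [ 0.6787 -0.057 ] yaw -0.0 dock [-0.0182 -0.0767] theta 4.6
end 1 front [-0.0083  0.0244] rear [-0.0442  0.0216]
end -1 front [ 0.0077 -0.1749] rear [-0.0282 -0.1778]
rear gap to post 0.0075
```

Firm contact with the rail at 8 N. I'll back off, raise the arm and look.

```bash
python3 -m jog '[[[0,-0.015,0,0,0,0],[0,-0.01,-0.03,0,0,0],[0,-0.03,-0.05,0,0,0],[0,-0.05,-0.02,0,0,0],[0,-0.05,0,0,0,0],[0,-0.05,0,0,0,0],[0,-0.05,0,0,0,0],[0,0,0,0,0,0]]]'; python3 - <<'E'
from h import *
look("t9")
go(.6,0,.1,85.4)
E
```

```text
clock: 21.88
tool_pos: [0.3967, 0.0483, 0.1118]
eef_rot: [0.736, 0.677, -0.002, -0.001]
contact_force: [0.2, -0.2, 0.1]
opening: 0.003
finger_force: 0.0
blue [[268.1, 191.9], [292.8, 193.7], [342.1, 197.3]] gaps [0.1137, 0.0568]
rack world [0.6853 0.0276] yaw -0.074 dock [-0.0184  0.0081] theta 0.3
end 1 front [-0.001   0.1082] rear [-0.037  0.108]
end -1 front [ 0.0001 -0.0918] rear [-0.0359 -0.092 ]
rear gap to post 0.0192
t 21.93 tcp [0.4002 0.0487 0.1117] head 85.2 F [-0.2  0.5  0.5]
 shift tool [-0.0317  0.2031  0.0119] turn az -0.004
```

View pics/t9.png

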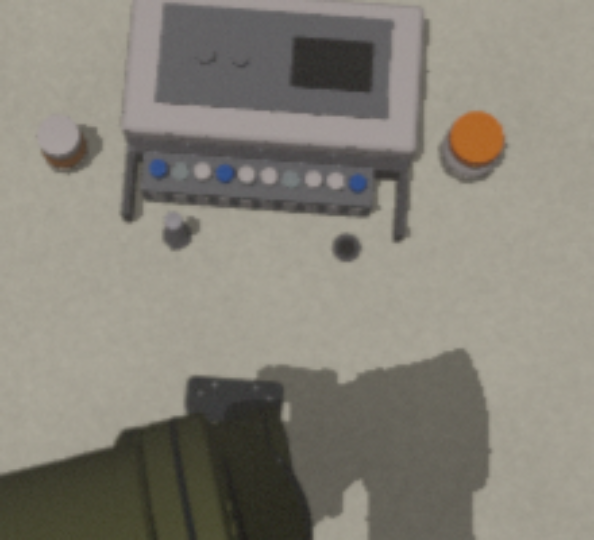

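The rack lies along the rail, caps from (159,168) to (358,183), between both walls. It is within about 1 mm and 0.3° of the rail. The jars and post are unmoved and the arm is well clear.

```bash
python3 -c "
from plant import *
print(finish_job())"
```

```text
the job is handed in; nothing more can be done
None
```

The rack is in the dock: I worked its left end in behind the post first, then swung the right end round and pushed it against the back rail (within about 1 mm and 0.3° by camera). I used the fingers loosely either side of it for the turn and two sideways shifts; everything else stayed put, the arm is clear, and I handed the job in at about 22 s.

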